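# Hang a painted cart wheel on the sprung drying hook

### The job

Pick the red cart wheel out of its wooden cradle by the rim and hang it on the yellow J-hook of the drying stand: bring the rim over the hook's tip and, still holding it, press it down past the red sprung tongue and firmly onto the hook's seat, with the tongue sprung back out over the rim. Bear on the seat with at least 8 newtons before letting go, but never on the hook with more than 25. Leave the wheel hanging still, and do not disturb the horses, jars and brush pot.

Things in the scene. Friction and masses are not known exactly. Their poses are not given: they have to be found in the camera images.
- wheel: loose red wooden cart wheel, about 0.32 kg, alike front and back, upright in the cradle. Origin at its centre; own x = axle (level), own z up. Rim outer radius 109 mm, inner radius 95 mm, 16 mm thick along the axle. Six yellow spokes, 9 mm thick and 9 mm wide, at 30, 90, 150.. degrees from straight up; hub radius 16 mm, 22 mm long.
- rim_top (a point): top of the wheel's rim, 109 mm above the wheel's centre, midway between the two upper spokes. The hook goes inside the rim here, so pinch the rim across its 16 mm thickness some 36 to 44 mm to one side (own y), clear of the hook; firmly (100 N or so), as pressing it home twists it in the fingers.
- cradle: fixed wooden cradle holding the wheel upright, wheel centre 130 mm above the table. Origin on the table below the wheel; own x = axle. Two cheeks, tops 57 mm above the table, 160 mm long along y, slot 19 mm wide; the wheel lifts straight up out of it.
- stand: fixed stand. Origin on the table below the middle of the hook's seat, own z up. The hook points to own -x: bring the wheel over its tip from that side. Hook and knob end at x = -33 mm; post (radius 9 mm, 252 mm tall) at x = +75 mm; base 160 x 120 x 12 mm, x from -45 to 115 mm. The wheel hangs centred over the origin, axle along own x either way round.
- seat_nominal (a point): nominal middle of the top of the hook's flat seat, 230 mm above the table, on the stand. The real seat is up to 10 mm higher or lower (clamped differently each time, not measured: find it by feel, or look); it does not yield. The hook is 12 mm wide along own y, its bar 10 mm thick. The wheel's inner rim rests on the seat: wheel centre 95 mm below it.
- throat (a point): middle of the hook's throat, 30 mm over the nominal seat (same unmeasured shift). Throat 25 mm wide: back wall at stand x = +11 mm, its flared top ends 36 mm above the seat; inner face of the upturned tip at x = -14 mm, top 29 mm above the seat. The tongue narrows it from the tip side.
- keeper (a joint): red tongue in the tip, m: 0 = sprung out to x = -2 mm, 0.012 = pushed back. Top slopes from 29 to 18.5 mm, flat underside 16.5 mm above the seat. The rim's inner face meets it 25 mm above the seat, pushes it back 4 to 7 mm (4 N + 0.8 N/mm spring; about 10 N down, over the wheel's weight); 2.5 mm or a little more above the solid seat it snaps out over the rim (reads 0).
- horse_a: bystander: loose red wooden horse, about 100 x 35 x 135 mm tall, near the far edge of the table (nearest +y); origin on the table under its middle. Leave alone
- horse_b: bystander: loose red wooden horse, about 100 x 35 x 135 mm tall, near the far edge of the table (middle); origin on the table under its middle. Leave alone
- horse_c: bystander: loose red wooden horse, about 100 x 35 x 135 mm tall, near the far edge of the table (nearest -y); origin on the table under its middle. Leave alone
- jar_white: bystander: loose closed paint jar with a white cap, radius 26 mm, 60 mm tall, between the cradle and the stand; origin under its middle. Leave alone
- jar_blue: bystander: loose closed paint jar with a blue cap, radius 26 mm, 60 mm tall, between the cradle and the stand; origin under its middle. Leave alone
- brush_pot: bystander: loose grey pot of radius 36 mm with brushes, 170 mm tall, far left; origin under its middle. Leave alone
Not all that is in view belongs to the job. Leave any pink or purple look-alike of the wheel alone.

How it is judged:
By the outcome, as a careful person would: the job done as asked, in the order asked, and still so for the second after the job is handed in, with the robot touching nothing.
It also fails if it takes over 69 s, if anything falls off the work surface, if the arm or the gripper's body presses on something with over 40 N, if the wrist force passes 120 N, or if a joint passes its speed limit or range.

### The arm

A 6-joint arm with a two-finger parallel gripper is mounted at the origin on the work surface. World frame = base frame: x ahead of the robot, y to its left, z up, the work surface at z = 0. Lengths are in mm, angles in rad, forces in N, time in s.
With the tool pointing down it reaches from about 350 to 775 mm from the base axis. Payload 7.3 kg.
Tool frame: the origin (TCP) lies at the very end of the fingers, on their centre line; the grasp point (between the pads) lies bot.grip_point_offset behind it (bot.grip_point_offset is the distance from the TCP to the grasp point, in mm); z points along the fingers, y is the line along which they close (so a half turn about z gives the same grasp; the last joint's range is limited). The gripper opens to 92 mm and grips with 3 to 60 N. Pads are 19 mm wide; open, the fingers measure 130 mm over their backs; the gripper's body (75 mm by 190 mm) begins 47 mm behind the grasp point.
Start: joints at [-1.361, 0.342, 1.524, -0, 1.275, -0.146], TCP at [182.902, -492.132, 204.041] pointing down, gripper open.
Joint ranges: [-2.53, 2.53], [-0.77, 2.02], [0.04, 2.7], [-1, 4.14], [0.28, 2.66], [-3.11, 3.11]. Speed limits (rad/s): [2.57, 2.57, 3.14, 3.14, 3.14, 3.14].

### API

Orientations are given as [roll, pitch, yaw] about the fixed x, y, z axes, in that order (R = Rz(yaw) Ry(pitch) Rx(roll)).
In Python, from plant import bot gives the robot as it stands. The module is installed in compiled form; this text tells all that it offers.
- The arm moves only by the tool carry_out, never from a script. Its argument "plan" is a list of rows, each an object of numbers: "tx", "ty", "tz": the shift along the world's x, y, z in mm; "rx", "ry", "rz": the turn, a rotation vector about the world's x, y, z in rad. A call has 1 to 12 rows; each row shifts and turns the commanded pose from where the row before left it; what a row does not reach is not made up. A row lasts 1/10 s, in which the tool goes at most 50 mm and 8.59 degrees, less where a joint would pass 70% of its speed; a pose out of reach is approached as far as the arm can. A call with a gripper value outside its range is refused whole. "gripper" is the closure, from 0 (fully open) to 1 (shut), set as the call begins (left out, the last holds). The fingers move at their own pace and stop on an object; the grip force is fixed at half the most. Time passes only in rows, so rows that do not move let the fingers close. It gives the time, the measured TCP pose, the force, the opening and the grip force at its end, in the units of the state.
- bot.get_obs(): the state, without advancing time (a new reading comes with each control period).
- bot.capture(name): name is "side" or "top"; returns the picture (400x640x3 uint8, red, green, blue); there is no depth.
- bot.camera_model(name): a dict with "camera_matrix" (3x3 intrinsics, pixels), "R" (3x3) and "t" (3): a world point X has camera coordinates R X + t. Camera axes: x right, y down, z forward; pixel columns grow to the right and rows downward; lengths in mm; the calibration is good to about 2 mm. A picture is of the moment at which its call begins. camera_model takes no time and is no camera call.
- bot.close_job(): hands the job in; it is judged then, once.
The state is a dict: "time": time; "joint_positions": joint angles; "dq": joint speeds; "tau": joint torques, N m; "tool_pos": TCP position; "tcp_rot": TCP orientation; "contact_force": force on the tool from outside, world axes, zero at the start; "moment": the same for the moment, N m; "grip_width": finger opening in mm; "finger_force": force on a finger pad.
Only numpy, scipy, OpenCV 4.12 (cv2) and the standard library are available. Lean on these libraries where they do the work, as an engineer would, in place of code of your own. Each camera call takes 0.05 s, during which the arm holds its last target. There are 200 camera calls.

## Working session

There is one attempt and no reset: what is moved stays moved. The work goes in short steps, Python scripts to look and compute and a tool call to move; the robot and the scene stay as the last step left them, time stands still between calls to the robot, and variables do not carry over. Pictures are saved under pics/ and viewed, at most 10 in all, crops included, and the job is handed in when it is done.

Besides the shell and the picture viewer there is one more tool, called after "Emit:" as name([rows], argument=value, ...), one row to a line, values as JSON. carry_out: Moves the arm, as the interface text tells. Its arguments: {"type":"object","properties":{"plan":{"type":"array"},"gripper":{"type":"number"}},"required":["plan"]}

```bash
mkdir -p pics; python3 - <<'E'
from plant import bot
import cv2,numpy as np
for n in("side","top"):
    im=bot.capture(n); cv2.imwrite(f"pics/{n}0.png",im[:,:,::-1])
    c=bot.camera_model(n); print(n,np.round(c["camera_matrix"],1).tolist(),np.round(c["R"],4).tolist(),np.round(c["t"],1).tolist())
print(bot.get_obs(),bot.grip_point_offset)
E
```

```text
side [[363.9, 0.0, 321.2], [0.0, 363.9, 193.7], [0.0, 0.0, 1.0]] [[0.9604, -0.2785, -0.0029], [-0.2168, -0.7411, -0.6354], [0.1748, 0.6109, -0.7722]] [-510.0, 299.3, 827.5]
top [[481.0, 0.0, 315.7], [0.0, 481.0, 195.4], [0.0, 0.0, 1.0]] [[0.0423, -0.9991, -0.0017], [-0.9777, -0.0411, -0.2059], [0.2057, 0.0104, -0.9786]] [85.6, 566.4, 1466.4]
{'time': 0.1, 'joint_positions': array([-1.36097908e+00,  3.42636657e-01,  1.52490392e+00,  4.45168489e-06,
        1.27541588e+00, -1.45982252e-01]), 'dq': array([-0.00172015, -0.00109335, -0.00355186, -0.00056145,  0.00051749,
        0.00175887]), 'tau': array([ 1.67128022e-03, -4.32004559e+01, -2.44694406e+01,  7.19388225e-02,
        5.26062108e-02, -4.03878369e-05]), 'tool_pos': array([ 182.82717428, -491.72061657,  203.42912996]), 'tcp_rot': array([-3.14024398e+00, -2.02595550e-04,  3.55798063e-01]), 'contact_force': array([-0.34961233, -0.68063832, -0.29131429]), 'moment': array([ 0.0070601 , -0.02879425, -0.0120103 ]), 'finger_force': 0.0, 'grip_width': 91.75107397624556} 18.8
```

View pics/side0.png

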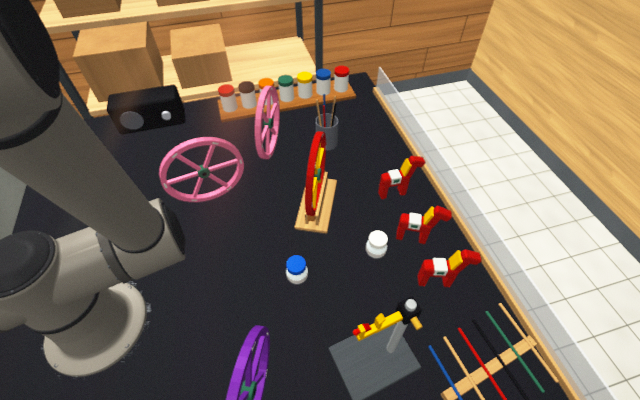

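View pics/top0.png

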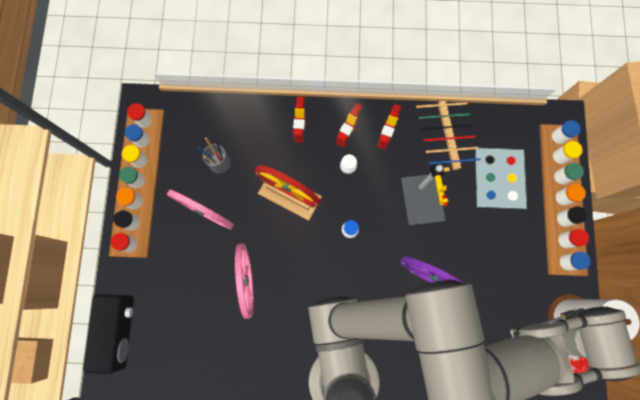

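Candidates, in the side view: the red wheel in the wooden cradle (316,175), pink wheels at (267,122) and (202,170), and a purple wheel at (250,370). I choose the red one in the cradle. The stand's hook is at side (380,327), top (441,187). Next I measure and take one close crop.

```bash
cat > h.py <<'E'
from plant import bot
import cv2,numpy as np
def cam(n):
    c=bot.camera_model(n); return np.array(c["camera_matrix"]),np.array(c["R"]),np.array(c["t"])
def ray(n,uv):
    K,R,t=cam(n); d=R.T@np.linalg.inv(K)@[uv[0],uv[1],1]; return -R.T@t,d/np.linalg.norm(d)
def onz(n,uv,z):
    o,d=ray(n,uv); return o+d*(z-o[2])/d[2]
def tri(a,b):
    o1,d1=ray("side",a);o2,d2=ray("top",b)
    s=np.linalg.lstsq(np.c_[d1,-d2],o2-o1,rcond=None)[0]
    p,q=o1+s[0]*d1,o2+s[1]*d2; return (p+q)/2,np.linalg.norm(p-q)
def proj(n,X):
    K,R,t=cam(n); p=K@(R@np.array(X,float)+t); return p[:2]/p[2]
E
python3 - <<'E'
from h import *
S=cv2.imread("pics/side0.png");T=cv2.imread("pics/top0.png")
def crop(I,x,y,w,h,f=5): return cv2.resize(I[y:y+h,x:x+w],None,fx=f,fy=f,interpolation=cv2.INTER_CUBIC)
a=crop(S,320,290,110,110,4);b=crop(T,390,155,90,80,5)[:440];c=crop(S,280,125,75,110,4)[:440];d=crop(T,245,155,85,70,4)
im=np.zeros((300+300,800,3),np.uint8)
a=crop(S,325,290,100,110,3)[:300];im[:a.shape[0],:300]=a[:300]
b=crop(T,395,160,60,70,4);im[:280,310:550]=b
c=crop(S,285,125,60,110,2.7);c=c[:300];im[:c.shape[0],560:560+c.shape[1]]=c
d=crop(T,245,155,85,70,4);im[305:585,:340]=d
cv2.imwrite("pics/crops.png",im)
# base
g=T[165:230,395:455].astype(int)
hsv=cv2.cvtColor(T,cv2.COLOR_BGR2HSV)
m=((T.min(2)>55)&(hsv[...,1]<70)).astype(np.uint8); mm=np.zeros_like(m);mm[165:232,395:452]=m[165:232,395:452]
c=max(cv2.findContours(mm,0,2)[0],key=cv2.contourArea)
w=np.array([onz("top",p[0],12)[:2] for p in c],np.float32)
print("base",cv2.minAreaRect(w),cv2.boxPoints(cv2.minAreaRect(w)).round())
# red wheel
hs=[]
for n,I,(x0,y0,x1,y1) in(("top",T,(245,155,330,215)),("side",S,(295,125,335,225))):
    h=cv2.cvtColor(I,cv2.COLOR_BGR2HSV)
    m=(((h[...,0]<6)|(h[...,0]>172))&(h[...,1]>170)&(h[...,2]>60)).astype(np.uint8)
    k=np.zeros_like(m);k[y0:y1,x0:x1]=m[y0:y1,x0:x1]
    p=np.argwhere(k)[:,::-1].astype(np.int32)
    hull=cv2.convexHull(p); e=cv2.fitEllipse(hull); print(n,len(p),e,p[p[:,0].argmin()],p[p[:,0].argmax()],p[p[:,1].argmin()],p[p[:,1].argmax()])
E
```

```text
base ((577.39111328125, -238.53541564941406), (168.1631317138672, 126.18505096435547), 9.564787864685059) [[ 484. -190.]
 [ 505. -315.]
 [ 671. -287.]
 [ 650. -162.]]
top 501 ((287.4156799316406, 185.13760375976562), (16.848894119262695, 74.96092224121094), 119.22862243652344) [255 170] [319 199] [258 166] [311 205]
side 802 ((315.0760803222656, 170.42344665527344), (17.218746185302734, 93.55158233642578), 7.3082451820373535) [305 186] [325 139] [324 125] [310 215]
```

View pics/crops.png

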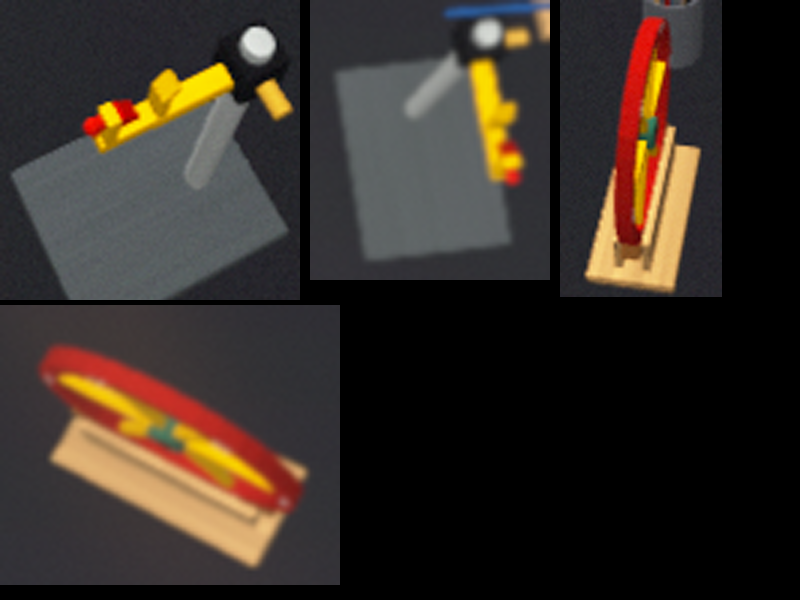

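The crops confirm the red wheel with yellow spokes standing in the cradle (hub near top (287,187), side (318,175)). The hook's red knob is at side (356,332), top (445.5,204.5). It points toward the robot, with the post on the far side.

```bash
python3 - <<'E'
from h import *
r=lambda x:np.round(x,1)
k,e=tri((356,332.3),(445.5,204.5));print("knob",r(k),e)
print("postfoot",r(onz("top",(420,187),12)), r(onz("side",(325+195/3,290+183/3),12)))
p,e=tri((325+258/3,290+45/3),(395+177/4,160+33/4));print("posttop",r(p),e)
print("ell",tri((315.1,170.4),(287.4,185.1)),r(onz("top",(287.4,185.1),130)))
print("hub",tri((318.3,175),(287,186.75)))
a=onz("top",(245+50/4,155+155/4),12);b=onz("top",(245+258/4,155+262/4),12);print("cradle edge",r(a),r(b),r((a+b)/2),np.linalg.norm(a-b),np.degrees(np.arctan2(*(a-b)[[1,0]])))
L=onz("top",(255,168),130);Q=onz("top",(319.5,202),130);print("rim ends",r(L),r(Q),r((L+Q)/2),np.linalg.norm(L-Q),np.degrees(np.arctan2(*(L-Q)[[1,0]])))
# ellipse-predict check: project model wheel extremes for several guesses of yaw
s=onz("side",(324,125),236);print("rimtop side",r(s))
E
```

```text
knob [ 514.3 -252.2  244.6] 3.248024724363241
postfoot [ 614.7 -230.9   12. ] [ 614.8 -240.4   12. ]
posttop [ 616.6 -235.9  246.1] 2.5229638012044484
ell (array([572.13455495, 194.83616729, 143.36087586]), np.float64(0.9080866913622803)) [575.7 195.8 130. ]
hub (array([576.93427478, 197.49711093, 119.3607119 ]), np.float64(7.862327086042568))
cradle edge [569.7 300.5  12. ] [488.4 126.4  12. ] [529.  213.5  12. ] 192.1258584045209 64.97433038565751
rim ends [625.1 297.7 130. ] [527.6  96.4 130. ] [576.3 197.  130. ] 223.745401750547 64.14965646585158
rimtop side [612.6 253.6 236. ]
```

Emit:
carry_out([
  {"tz": 40},
  {"tz": 40},
  {"tz": 40},
  {"tx": 23,"ty": 40,"rz": 0.085},
  {"tx": 23,"ty": 40,"rz": 0.085},
  {"tx": 23,"ty": 40,"rz": 0.085},
  {"tx": 23,"ty": 40,"rz": 0.085},
  {"tx": 23,"ty": 40,"rz": 0.085},
  {"tx": 23,"ty": 40,"rz": 0.085},
  {"tx": 23,"ty": 40,"rz": 0.085},
  {"tx": 23,"ty": 40,"rz": 0.085},
  {"tx": 23,"ty": 40,"rz": 0.085},
], gripper=0)

```text
invalid input at $.plan[0]: expected keys tx, ty, tz, rx, ry, rz
```

Emit:
carry_out([
  {"tx": 22,"ty": 40},
  {"tx": 22,"ty": 40},
  {"tx": 22,"ty": 40},
  {"tx": 22,"ty": 40},
  {"tx": 22,"ty": 40},
  {"tx": 22,"ty": 40},
  {"tx": 22,"ty": 40},
  {"tx": 22,"ty": 40},
  {"tx": 22,"ty": 40},
  {"tz": -20},
  {},
])

```text
invalid input at $.plan[0]: expected keys tx, ty, tz, rx, ry, rz
```

```bash
python3 - <<'E'
from h import *
S=bot.capture("side");T=bot.capture("top");o=bot.get_obs();print(o["tool_pos"],o["tcp_rot"],o["contact_force"],o["joint_positions"])
for n in("top","side"):print(n,proj(n,o["tool_pos"]),proj(n,[576,196.5,130]),proj(n,[593,232.5,224]))
a=cv2.resize(S[90:240,230:380],None,fx=2.6,fy=2.6,interpolation=2);b=cv2.resize(T[110:260,220:370],None,fx=2.6,fy=2.6,interpolation=2)
cv2.imwrite("pics/a1.png",np.hstack([a,b])[:,:,::-1])
E
```

```text
[ 182.84860556 -491.88084896  203.61849775] [-3.14074203e+00 -1.20268328e-04  3.55796686e-01] [ 0.55161934  0.06433726 -1.57882271] [-1.36099707e+00  3.42461995e-01  1.52462111e+00 -4.97507247e-06
  1.27536862e+00 -1.45996028e-01]
top [532.01243299 330.83217849] [287.17571011 184.98618542] [272.92611574 171.18040397]
side [141.79102139 642.0129083 ] [316.60265436 173.09900908] [318.79850752 135.58871872]
```

View pics/a1.png

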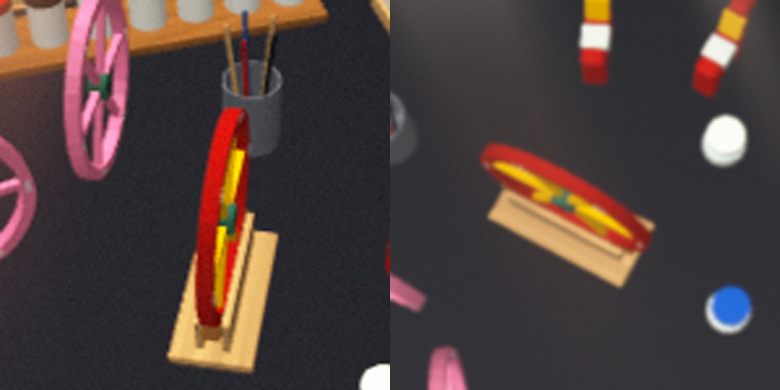

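The calls were refused because each row needs all six keys, so nothing moved. The pictures show the wheel unchanged in its cradle. I resend with complete rows.

Emit:
carry_out([
  {"tx": 0,"ty": 0,"tz": 40,"rx": 0,"ry": 0,"rz": 0},
  {"tx": 0,"ty": 0,"tz": 40,"rx": 0,"ry": 0,"rz": 0},
  {"tx": 0,"ty": 0,"tz": 40,"rx": 0,"ry": 0,"rz": 0},
  {"tx": 23,"ty": 40,"tz": 0,"rx": 0,"ry": 0,"rz": 0.085},
  {"tx": 23,"ty": 40,"tz": 0,"rx": 0,"ry": 0,"rz": 0.085},
  {"tx": 23,"ty": 40,"tz": 0,"rx": 0,"ry": 0,"rz": 0.085},
  {"tx": 23,"ty": 40,"tz": 0,"rx": 0,"ry": 0,"rz": 0.085},
  {"tx": 23,"ty": 40,"tz": 0,"rx": 0,"ry": 0,"rz": 0.085},
  {"tx": 23,"ty": 40,"tz": 0,"rx": 0,"ry": 0,"rz": 0.085},
  {"tx": 23,"ty": 40,"tz": 0,"rx": 0,"ry": 0,"rz": 0.085},
  {"tx": 23,"ty": 40,"tz": 0,"rx": 0,"ry": 0,"rz": 0.085},
  {"tx": 23,"ty": 40,"tz": 0,"rx": 0,"ry": 0,"rz": 0.085},
], gripper=0)

```text
time: 1.4
tool_pos: [390.4, -130.3, 324.1]
tcp_rot: [3.141, 0.0, 1.124]
contact_force: [1.0, -0.5, 0.5]
grip_width: 91.9
finger_force: 0.0
```

Emit:
carry_out([
  {"tx": 22,"ty": 40,"tz": 0,"rx": 0,"ry": 0,"rz": 0},
  {"tx": 22,"ty": 40,"tz": 0,"rx": 0,"ry": 0,"rz": 0},
  {"tx": 22,"ty": 40,"tz": 0,"rx": 0,"ry": 0,"rz": 0},
  {"tx": 22,"ty": 40,"tz": 0,"rx": 0,"ry": 0,"rz": 0},
  {"tx": 22,"ty": 40,"tz": 0,"rx": 0,"ry": 0,"rz": 0},
  {"tx": 22,"ty": 40,"tz": 0,"rx": 0,"ry": 0,"rz": 0},
  {"tx": 22,"ty": 40,"tz": 0,"rx": 0,"ry": 0,"rz": 0},
  {"tx": 22,"ty": 40,"tz": 0,"rx": 0,"ry": 0,"rz": 0},
  {"tx": 22,"ty": 40,"tz": 0,"rx": 0,"ry": 0,"rz": 0},
  {"tx": 0,"ty": 0,"tz": -20,"rx": 0,"ry": 0,"rz": 0},
  {"tx": 0,"ty": 0,"tz": 0,"rx": 0,"ry": 0,"rz": 0},
])

```text
time: 2.5
tool_pos: [587.0, 228.7, 300.2]
tcp_rot: [-3.137, 0.005, 1.123]
contact_force: [0.3, -0.3, -0.6]
grip_width: 91.7
finger_force: 0.0
```

```bash
python3 - <<'E'
from h import *
S=bot.capture("side");T=bot.capture("top");o=bot.get_obs();print(o["tool_pos"],o["tcp_rot"],o["contact_force"],o["joint_positions"])
for n in("top","side"):print(n,proj(n,o["tool_pos"]),proj(n,[576,196.5,130]),proj(n,[593,232.5,224]))
a=cv2.resize(S[70:240,230:380],None,fx=2.6,fy=2.6,interpolation=2);b=cv2.resize(T[90:260,220:370],None,fx=2.6,fy=2.6,interpolation=2)
cv2.imwrite("pics/a2.png",np.hstack([a,b])[:,:,::-1])
E
```

```text
[587.45452828 227.4452546  303.76410854] [-3.14047462e+00  1.34635801e-03  1.12058675e+00] [-0.03406025 -0.07293831  0.69288937] [ 2.47989219e-01  5.03149429e-01  1.00284597e+00 -3.13290689e-04
  1.63731915e+00  6.98178994e-01]
top [272.04593823 165.67682447] [287.17571011 184.98618542] [272.92611574 171.18040397]
side [316.80218989 111.07319329] [316.60265436 173.09900908] [318.79850752 135.58871872]
```

View pics/a2.png

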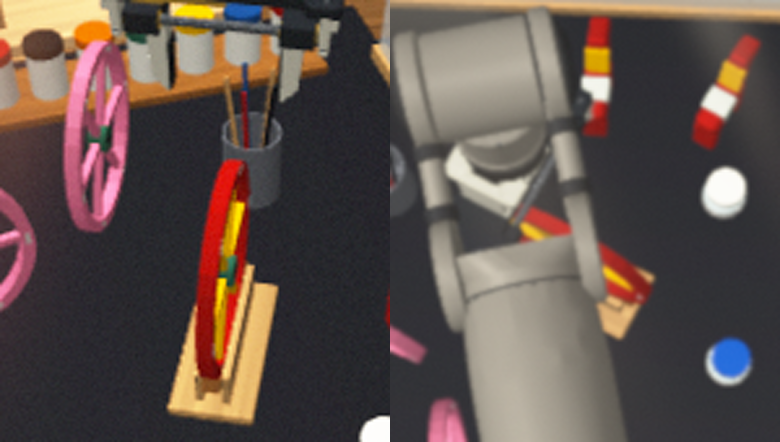

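Emit:
carry_out([
  {"tx": 4,"ty": 2,"tz": -20,"rx": 0,"ry": 0,"rz": 0},
  {"tx": 0,"ty": 0,"tz": -20,"rx": 0,"ry": 0,"rz": 0},
  {"tx": 0,"ty": 0,"tz": -18,"rx": 0,"ry": 0,"rz": 0},
  {"tx": 0,"ty": 0,"tz": -15,"rx": 0,"ry": 0,"rz": 0},
  {"tx": 0,"ty": 0,"tz": -15,"rx": 0,"ry": 0,"rz": 0},
  {"tx": 0,"ty": 0,"tz": -10,"rx": 0,"ry": 0,"rz": 0},
  {"tx": 0,"ty": 0,"tz": 0,"rx": 0,"ry": 0,"rz": 0},
  {"tx": 0,"ty": 0,"tz": 0,"rx": 0,"ry": 0,"rz": 0},
])

```text
time: 3.4
tool_pos: [592.3, 229.5, 207.3]
tcp_rot: [3.14, -0.001, 1.12]
contact_force: [-0.6, -0.6, 0.3]
grip_width: 91.5
finger_force: 0.0
```

Emit:
carry_out([
  {"tx": 0,"ty": 0,"tz": 0,"rx": 0,"ry": 0,"rz": 0},
  {"tx": 0,"ty": 0,"tz": 0,"rx": 0,"ry": 0,"rz": 0},
  {"tx": 0,"ty": 0,"tz": 0,"rx": 0,"ry": 0,"rz": 0},
  {"tx": 0,"ty": 0,"tz": 0,"rx": 0,"ry": 0,"rz": 0},
  {"tx": 0,"ty": 0,"tz": 0,"rx": 0,"ry": 0,"rz": 0},
  {"tx": 0,"ty": 0,"tz": 0,"rx": 0,"ry": 0,"rz": 0},
], gripper=0.7)

```text
time: 4.0
tool_pos: [591.9, 229.9, 206.0]
tcp_rot: [3.142, 0.0, 1.121]
contact_force: [-0.0, -0.0, 0.3]
grip_width: 48.2
finger_force: 0.0
```

```bash
python3 - <<'E'
from h import *
S=bot.capture("side");o=bot.get_obs();print(o)
a=cv2.resize(S[90:240,260:380],None,fx=5,fy=5,interpolation=2)[:600]
cv2.imwrite("pics/a3.png",a[:,:,::-1])
E
```

```text
{'time': 4.05, 'joint_positions': array([ 2.49887190e-01,  5.47633153e-01,  1.18834278e+00, -8.21504796e-05,
        1.40565566e+00,  6.99846915e-01]), 'dq': array([-0.00172994,  0.00079058, -0.00182889, -0.00043233, -0.0016599 ,
       -0.00285593]), 'tau': array([ 3.39698454e-03, -5.47299886e+01, -2.57348531e+01,  8.45122989e-02,
       -2.30742357e-02,  5.29657325e-05]), 'tool_pos': array([591.87157131, 229.87902937, 206.00741838]), 'tcp_rot': array([3.14157025e+00, 8.70688389e-05, 1.12085011e+00]), 'contact_force': array([ 0.20877124, -0.28660987,  0.37557034]), 'moment': array([-0.022506  , -0.08385441, -0.01912862]), 'finger_force': 0.0, 'grip_width': 44.717398173777795}
```

View pics/a3.png

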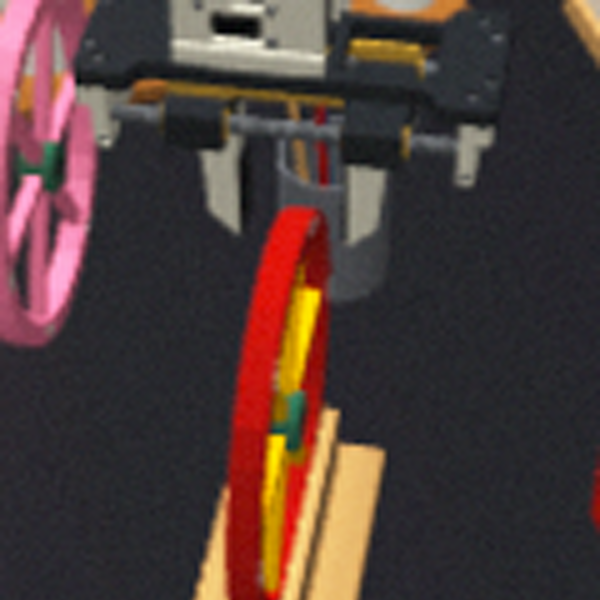

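Rim's between the fingers, slightly nearer the right finger (gap from (328,250) to (345,240)). I shift 2 mm along the axle and close in stages, watching force.

Emit:
carry_out([
  {"tx": 2,"ty": -1,"tz": 0,"rx": 0,"ry": 0,"rz": 0},
  {"tx": 0,"ty": 0,"tz": 0,"rx": 0,"ry": 0,"rz": 0},
  {"tx": 0,"ty": 0,"tz": 0,"rx": 0,"ry": 0,"rz": 0},
  {"tx": 0,"ty": 0,"tz": 0,"rx": 0,"ry": 0,"rz": 0},
  {"tx": 0,"ty": 0,"tz": 0,"rx": 0,"ry": 0,"rz": 0},
], gripper=0.74)

```text
time: 4.55
tool_pos: [593.9, 228.9, 206.0]
tcp_rot: [3.142, 0.0, 1.121]
contact_force: [-0.4, -0.3, -0.6]
grip_width: 24.2
finger_force: 0.0
```

Emit:
carry_out([
  {"tx": 0,"ty": 0,"tz": 0,"rx": 0,"ry": 0,"rz": 0},
  {"tx": 0,"ty": 0,"tz": 0,"rx": 0,"ry": 0,"rz": 0},
  {"tx": 0,"ty": 0,"tz": 0,"rx": 0,"ry": 0,"rz": 0},
], gripper=0.79)

```text
time: 4.85
tool_pos: [593.9, 228.9, 206.0]
tcp_rot: [3.142, 0.0, 1.121]
contact_force: [0.2, -1.0, 0.0]
grip_width: 19.1
finger_force: 0.1
```

Emit:
carry_out([
  {"tx": 0,"ty": 0,"tz": 0,"rx": 0,"ry": 0,"rz": 0},
  {"tx": 0,"ty": 0,"tz": 0,"rx": 0,"ry": 0,"rz": 0},
  {"tx": 0,"ty": 0,"tz": 0,"rx": 0,"ry": 0,"rz": 0},
  {"tx": 0,"ty": 0,"tz": 0,"rx": 0,"ry": 0,"rz": 0},
  {"tx": 0,"ty": 0,"tz": 0,"rx": 0,"ry": 0,"rz": 0},
], gripper=1)

```text
time: 5.35
tool_pos: [593.9, 228.9, 206.0]
tcp_rot: [3.141, 0.0, 1.121]
contact_force: [-0.2, -0.6, 0.1]
grip_width: 15.0
finger_force: 30.0
```

```bash
python3 - <<'E'
from h import *
o=bot.get_obs();print(o)
E
```

```text
{'time': 5.35, 'joint_positions': array([ 2.47569146e-01,  5.50603952e-01,  1.18317358e+00, -6.91585629e-05,
        1.40774819e+00,  6.97539102e-01]), 'dq': array([ 0.00066236,  0.00081769,  0.00066871, -0.00032107,  0.00101274,
        0.00061348]), 'tau': array([-1.16655291e-01, -5.46473086e+01, -2.56756872e+01,  3.83569719e-02,
       -7.06402143e-02,  1.59740215e-02]), 'tool_pos': array([593.91032439, 228.89194491, 206.02913071]), 'tcp_rot': array([3.14149752e+00, 9.30678649e-06, 1.12083759e+00]), 'contact_force': array([-0.22186513, -0.60502501,  0.12613476]), 'moment': array([-0.04008922,  0.01431999,  0.01750913]), 'finger_force': 30.000757787098564, 'grip_width': 15.044325481159737}
```

Emit:
carry_out([
  {"tx": 0,"ty": 0,"tz": 5,"rx": 0,"ry": 0,"rz": 0},
  {"tx": 0,"ty": 0,"tz": 10,"rx": 0,"ry": 0,"rz": 0},
  {"tx": 0,"ty": 0,"tz": 15,"rx": 0,"ry": 0,"rz": 0},
  {"tx": 0,"ty": 0,"tz": 15,"rx": 0,"ry": 0,"rz": 0},
  {"tx": 0,"ty": 0,"tz": 15,"rx": 0,"ry": 0,"rz": 0},
  {"tx": 0,"ty": 0,"tz": 15,"rx": 0,"ry": 0,"rz": 0},
  {"tx": 0,"ty": 0,"tz": 15,"rx": 0,"ry": 0,"rz": 0},
  {"tx": 0,"ty": 0,"tz": 15,"rx": 0,"ry": 0,"rz": 0},
  {"tx": 0,"ty": 0,"tz": 15,"rx": 0,"ry": 0,"rz": 0},
  {"tx": 0,"ty": 0,"tz": 10,"rx": 0,"ry": 0,"rz": 0},
  {"tx": 0,"ty": 0,"tz": 0,"rx": 0,"ry": 0,"rz": 0},
  {"tx": 0,"ty": 0,"tz": 0,"rx": 0,"ry": 0,"rz": 0},
])

```text
time: 6.55
tool_pos: [593.8, 228.9, 335.6]
tcp_rot: [-3.141, 0.0, 1.121]
contact_force: [-0.1, 0.1, -2.9]
grip_width: 15.2
finger_force: 30.0
```

```bash
python3 - <<'E'
from h import *
S=bot.capture("side");T=bot.capture("top");o=bot.get_obs();print({k:np.round(o[k],3) for k in("tool_pos","tcp_rot","contact_force","moment","finger_force","grip_width")})
a=cv2.resize(S[0:220,230:400],None,fx=2.6,fy=2.6,interpolation=2)
b=cv2.resize(T[90:260,220:340],None,fx=2.6,fy=2.6,interpolation=2);b=cv2.copyMakeBorder(b,0,a.shape[0]-b.shape[0],0,0,0)
cv2.imwrite("pics/a4.png",np.hstack([a,b])[:,:,::-1])
E
```

```text
{'tool_pos': array([593.612, 228.805, 334.973]), 'tcp_rot': array([-3.140e+00,  1.000e-03,  1.121e+00]), 'contact_force': array([-0.478, -0.718, -3.759]), 'moment': array([ 0.075, -0.121,  0.001]), 'finger_force': np.float64(29.983), 'grip_width': np.float64(15.015)}
```

View pics/a4.png

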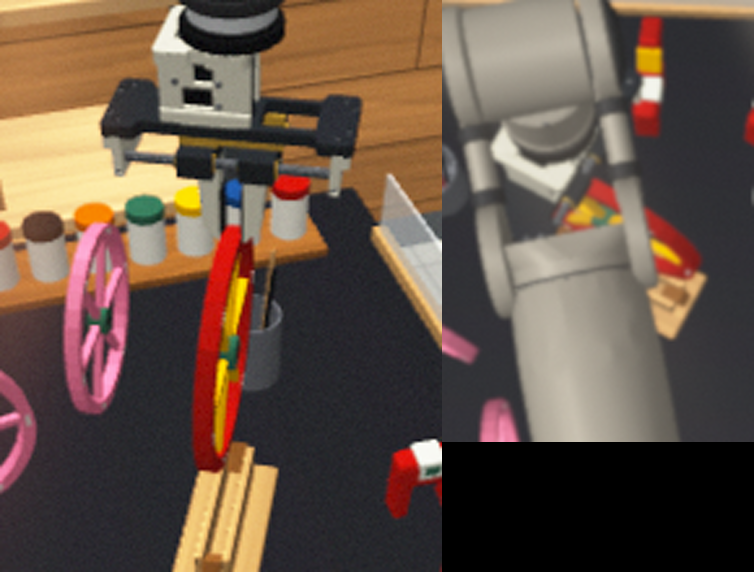

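Emit:
carry_out([
  {"tx": -10,"ty": -10,"tz": 0,"rx": 0,"ry": 0,"rz": 0.03},
  {"tx": -20,"ty": -20,"tz": 0,"rx": 0,"ry": 0,"rz": 0.06},
  {"tx": -25,"ty": -25,"tz": 0,"rx": 0,"ry": 0,"rz": 0.07},
  {"tx": -25,"ty": -30,"tz": 0,"rx": 0,"ry": 0,"rz": 0.07},
  {"tx": -25,"ty": -30,"tz": 0,"rx": 0,"ry": 0,"rz": 0.07},
  {"tx": -20,"ty": -30,"tz": 0,"rx": 0,"ry": 0,"rz": 0.07},
  {"tx": -6,"ty": -30,"tz": 0,"rx": 0,"ry": 0,"rz": 0.07},
  {"tx": 0,"ty": -30,"tz": 0,"rx": 0,"ry": 0,"rz": 0.07},
  {"tx": 0,"ty": -30,"tz": 0,"rx": 0,"ry": 0,"rz": 0.06},
  {"tx": 0,"ty": -30,"tz": 0,"rx": 0,"ry": 0,"rz": 0.047},
  {"tx": 0,"ty": -30,"tz": 0,"rx": 0,"ry": 0,"rz": 0},
  {"tx": 0,"ty": -30,"tz": 0,"rx": 0,"ry": 0,"rz": 0},
])

```text
time: 7.85
tool_pos: [462.3, -97.2, 335.5]
tcp_rot: [-3.141, -0.001, 1.738]
contact_force: [0.8, -0.1, -3.0]
grip_width: 15.2
finger_force: 30.0
```

Emit:
carry_out([
  {"tx": 0,"ty": -30,"tz": 0,"rx": 0,"ry": 0,"rz": 0},
  {"tx": 0,"ty": -30,"tz": 0,"rx": 0,"ry": 0,"rz": 0},
  {"tx": 0,"ty": -30,"tz": 0,"rx": 0,"ry": 0,"rz": 0},
  {"tx": 0,"ty": -20,"tz": 0,"rx": 0,"ry": 0,"rz": 0},
  {"tx": 0,"ty": -12,"tz": 0,"rx": 0,"ry": 0,"rz": 0},
  {"tx": 0,"ty": -4,"tz": 0,"rx": 0,"ry": 0,"rz": 0},
  {"tx": 0,"ty": 0,"tz": -10,"rx": 0,"ry": 0,"rz": 0},
  {"tx": 0,"ty": 0,"tz": -15,"rx": 0,"ry": 0,"rz": 0},
  {"tx": 0,"ty": 0,"tz": -10,"rx": 0,"ry": 0,"rz": 0},
  {"tx": 0,"ty": 0,"tz": 0,"rx": 0,"ry": 0,"rz": 0},
  {"tx": 0,"ty": 0,"tz": 0,"rx": 0,"ry": 0,"rz": 0},
])

```text
time: 8.95
tool_pos: [463.0, -221.6, 301.2]
tcp_rot: [3.142, -0.0, 1.739]
contact_force: [-0.9, -0.5, -2.7]
grip_width: 14.8
finger_force: 30.0
```

```bash
python3 - <<'E'
from h import *
S=bot.capture("side");T=bot.capture("top");o=bot.get_obs();print({k:np.round(o[k],3) for k in("tool_pos","tcp_rot","contact_force","moment","finger_force","grip_width","joint_positions")})
P=o["tool_pos"];ey=np.array([-.167,.986,0]);c=P-37*ey-[0,0,76];print("centre",c)
for n in("side","top"):print(n,"centre",proj(n,c),"rimtop",proj(n,c+[0,0,109]),"y-end",proj(n,c-109*ey))
a=cv2.resize(S[200:400,290:450],None,fx=3,fy=3,interpolation=2)
b=cv2.resize(T[150:250,380:480],None,fx=3,fy=3,interpolation=2);b=cv2.copyMakeBorder(b,0,a.shape[0]-b.shape[0],0,0,0)
cv2.imwrite("pics/a5.png",np.hstack([a,b])[:,:,::-1])
E
```

```text
{'tool_pos': array([ 463.261, -222.033,  301.735]), 'tcp_rot': array([3.141e+00, 1.000e-03, 1.738e+00]), 'contact_force': array([-0.152,  0.284, -3.563]), 'moment': array([ 0.068, -0.124,  0.082]), 'finger_force': np.float64(29.99), 'grip_width': np.float64(14.913), 'joint_positions': array([-0.596,  0.263,  1.368,  0.   ,  1.509, -0.764])}
centre [ 469.4395787  -258.51519042  225.73545763]
side centre [328.84760574 348.6355694 ] rimtop [329.92426825 323.96900211] y-end [363.28909142 420.94263517]
top centre [446.20586487 221.10314098] rimtop [457.42745156 214.56849451] y-end [484.71488277 216.25646205]
```

View pics/a5.png

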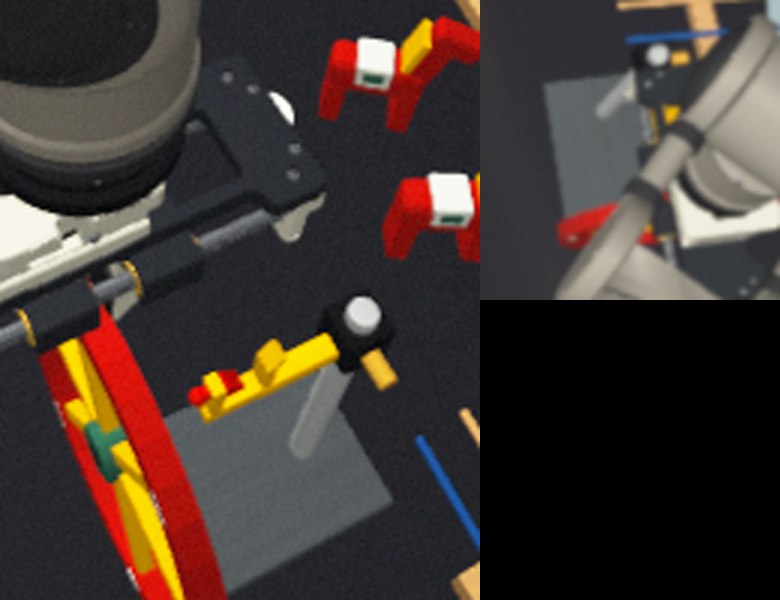

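The side view shows the wheel's hub at crop (100,450), matching the predicted centre, so it did not twist. The hook tip and knob are at crop (198,396), ahead of the wheel. Next: descend to the approach height and go forward over the tip.

Emit:
carry_out([
  {"tx": 0,"ty": 0,"tz": -10,"rx": 0,"ry": 0,"rz": 0},
  {"tx": 0,"ty": 0,"tz": -15,"rx": 0,"ry": 0,"rz": 0},
  {"tx": 0,"ty": 0,"tz": -15,"rx": 0,"ry": 0,"rz": 0},
  {"tx": 0,"ty": 0,"tz": -6,"rx": 0,"ry": 0,"rz": 0},
  {"tx": 0,"ty": 0,"tz": 0,"rx": 0,"ry": 0,"rz": 0},
  {"tx": 9.9,"ty": 1.7,"tz": 0,"rx": 0,"ry": 0,"rz": 0},
  {"tx": 9.9,"ty": 1.7,"tz": 0,"rx": 0,"ry": 0,"rz": 0},
  {"tx": 9.9,"ty": 1.7,"tz": 0,"rx": 0,"ry": 0,"rz": 0},
  {"tx": 0,"ty": 0,"tz": 0,"rx": 0,"ry": 0,"rz": 0},
  {"tx": 0,"ty": 0,"tz": 0,"rx": 0,"ry": 0,"rz": 0},
])

```text
time: 10.05
tool_pos: [492.8, -216.8, 254.9]
tcp_rot: [-3.141, -0.0, 1.739]
contact_force: [0.2, -0.2, -3.2]
grip_width: 15.3
finger_force: 30.0
```

Emit:
carry_out([
  {"tx": 7.9,"ty": 1.3,"tz": 0,"rx": 0,"ry": 0,"rz": 0},
  {"tx": 7.9,"ty": 1.3,"tz": 0,"rx": 0,"ry": 0,"rz": 0},
  {"tx": 7.9,"ty": 1.3,"tz": 0,"rx": 0,"ry": 0,"rz": 0},
  {"tx": 5,"ty": 1,"tz": 0,"rx": 0,"ry": 0,"rz": 0},
  {"tx": 0,"ty": 0,"tz": 0,"rx": 0,"ry": 0,"rz": 0},
  {"tx": 0,"ty": 0,"tz": 0,"rx": 0,"ry": 0,"rz": 0},
])

```text
time: 10.65
tool_pos: [521.2, -212.0, 254.8]
tcp_rot: [-3.141, -0.0, 1.738]
contact_force: [0.5, -0.2, -3.3]
grip_width: 14.7
finger_force: 30.0
```

Emit:
carry_out([
  {"tx": 5,"ty": 0.9,"tz": 0,"rx": 0,"ry": 0,"rz": 0},
  {"tx": 5,"ty": 0.9,"tz": 0,"rx": 0,"ry": 0,"rz": 0},
  {"tx": 5,"ty": 0.9,"tz": 0,"rx": 0,"ry": 0,"rz": 0},
  {"tx": 0,"ty": 0,"tz": 0,"rx": 0,"ry": 0,"rz": 0},
  {"tx": 0,"ty": 0,"tz": 0,"rx": 0,"ry": 0,"rz": 0},
])

```text
time: 11.15
tool_pos: [536.3, -209.4, 254.9]
tcp_rot: [-3.141, -0.0, 1.738]
contact_force: [-0.3, -0.3, -3.4]
grip_width: 15.3
finger_force: 30.0
```

```bash
python3 - <<'E'
from h import *
S=bot.capture("side");T=bot.capture("top");o=bot.get_obs();print({k:np.round(o[k],3) for k in("tool_pos","tcp_rot","contact_force","moment")})
a=cv2.resize(S[250:400,310:440],None,fx=4,fy=4,interpolation=2)
b=cv2.resize(T[150:250,400:480],None,fx=3,fy=3,interpolation=2);b=cv2.copyMakeBorder(b,0,a.shape[0]-b.shape[0],0,0,0)
cv2.imwrite("pics/a6.png",np.hstack([a,b])[:,:,::-1])
E
```

```text
{'tool_pos': array([ 536.212, -209.413,  254.987]), 'tcp_rot': array([-3.141, -0.   ,  1.738]), 'contact_force': array([ 0.287,  0.06 , -3.815]), 'moment': array([ 0.136, -0.101, -0.01 ])}
```

View pics/a6.png

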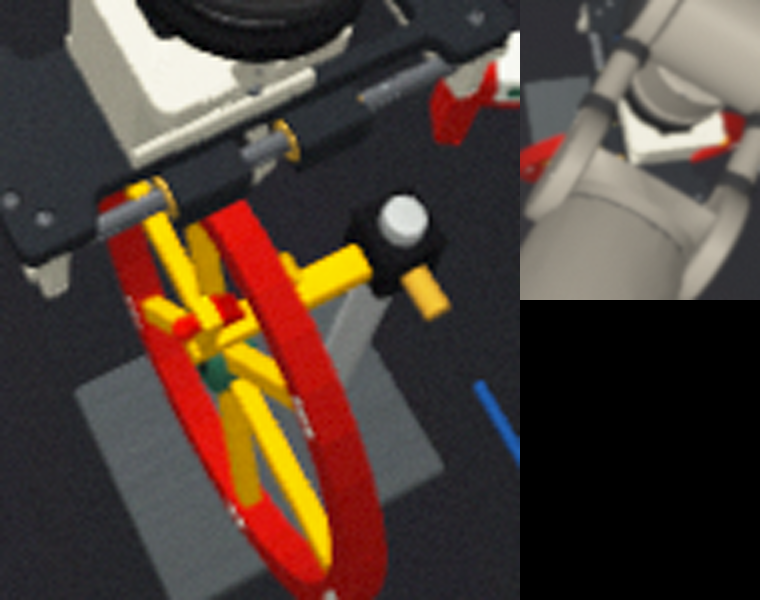

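The rim lies over the hook, between the red tongue (230,308) and the back wall (290,265). Lower in steps by feel.

Emit:
carry_out([
  {"tx": 0,"ty": 0,"tz": -3,"rx": 0,"ry": 0,"rz": 0},
  {"tx": 0,"ty": 0,"tz": -2,"rx": 0,"ry": 0,"rz": 0},
  {"tx": 0,"ty": 0,"tz": 0,"rx": 0,"ry": 0,"rz": 0},
])

```text
time: 11.55
tool_pos: [536.0, -209.4, 249.6]
tcp_rot: [-3.141, -0.001, 1.738]
contact_force: [0.4, 0.1, -4.4]
grip_width: 15.1
finger_force: 30.0
```

Emit:
carry_out([
  {"tx": 0,"ty": 0,"tz": -2,"rx": 0,"ry": 0,"rz": 0},
  {"tx": 0,"ty": 0,"tz": -1,"rx": 0,"ry": 0,"rz": 0},
  {"tx": 0,"ty": 0,"tz": 0,"rx": 0,"ry": 0,"rz": 0},
])

```text
time: 11.85
tool_pos: [536.2, -209.4, 246.8]
tcp_rot: [-3.141, -0.0, 1.738]
contact_force: [0.9, -0.0, -2.8]
grip_width: 14.9
finger_force: 30.0
```

Emit:
carry_out([
  {"tx": 0,"ty": 0,"tz": -2,"rx": 0,"ry": 0,"rz": 0},
  {"tx": 0,"ty": 0,"tz": -1,"rx": 0,"ry": 0,"rz": 0},
  {"tx": 0,"ty": 0,"tz": 0,"rx": 0,"ry": 0,"rz": 0},
])

```text
time: 12.15
tool_pos: [536.2, -209.4, 243.8]
tcp_rot: [-3.141, -0.0, 1.738]
contact_force: [0.2, 0.8, -3.3]
grip_width: 15.0
finger_force: 30.0
```

Emit:
carry_out([
  {"tx": 0,"ty": 0,"tz": -2,"rx": 0,"ry": 0,"rz": 0},
  {"tx": 0,"ty": 0,"tz": -1,"rx": 0,"ry": 0,"rz": 0},
  {"tx": 0,"ty": 0,"tz": 0,"rx": 0,"ry": 0,"rz": 0},
])

```text
time: 12.45
tool_pos: [536.2, -209.4, 240.8]
tcp_rot: [-3.141, -0.0, 1.738]
contact_force: [0.5, -0.4, -4.0]
grip_width: 14.7
finger_force: 30.0
```

Emit:
carry_out([
  {"tx": 0,"ty": 0,"tz": -2,"rx": 0,"ry": 0,"rz": 0},
  {"tx": 0,"ty": 0,"tz": -1,"rx": 0,"ry": 0,"rz": 0},
  {"tx": 0,"ty": 0,"tz": 0,"rx": 0,"ry": 0,"rz": 0},
])

```text
time: 12.75
tool_pos: [536.2, -209.4, 237.8]
tcp_rot: [-3.141, -0.0, 1.738]
contact_force: [-0.3, -0.3, -3.4]
grip_width: 15.3
finger_force: 30.0
```

Emit:
carry_out([
  {"tx": 0,"ty": 0,"tz": -1,"rx": 0,"ry": 0,"rz": 0},
  {"tx": 0,"ty": 0,"tz": -1,"rx": 0,"ry": 0,"rz": 0},
  {"tx": 0,"ty": 0,"tz": 0,"rx": 0,"ry": 0,"rz": 0},
])

```text
time: 13.05
tool_pos: [536.2, -209.4, 235.9]
tcp_rot: [-3.141, -0.0, 1.738]
contact_force: [-0.0, -0.8, -3.7]
grip_width: 14.9
finger_force: 30.0
```

Emit:
carry_out([
  {"tx": 0,"ty": 0,"tz": -1,"rx": 0,"ry": 0,"rz": 0},
  {"tx": 0,"ty": 0,"tz": -1,"rx": 0,"ry": 0,"rz": 0},
  {"tx": 0,"ty": 0,"tz": 0,"rx": 0,"ry": 0,"rz": 0},
])

```text
time: 13.35
tool_pos: [536.2, -209.4, 233.9]
tcp_rot: [-3.141, -0.0, 1.738]
contact_force: [-0.5, -0.6, -3.5]
grip_width: 15.1
finger_force: 30.0
```

Emit:
carry_out([
  {"tx": 0,"ty": 0,"tz": -1,"rx": 0,"ry": 0,"rz": 0},
  {"tx": 0,"ty": 0,"tz": -1,"rx": 0,"ry": 0,"rz": 0},
  {"tx": 0,"ty": 0,"tz": 0,"rx": 0,"ry": 0,"rz": 0},
])

```text
time: 13.65
tool_pos: [536.2, -209.4, 231.8]
tcp_rot: [-3.141, -0.0, 1.738]
contact_force: [-0.5, -0.5, -3.9]
grip_width: 15.0
finger_force: 30.0
```

Emit:
carry_out([
  {"tx": 0,"ty": 0,"tz": -1,"rx": 0,"ry": 0,"rz": 0},
  {"tx": 0,"ty": 0,"tz": -1,"rx": 0,"ry": 0,"rz": 0},
  {"tx": 0,"ty": 0,"tz": 0,"rx": 0,"ry": 0,"rz": 0},
])

```text
time: 13.95
tool_pos: [536.3, -209.4, 229.9]
tcp_rot: [3.142, -0.0, 1.738]
contact_force: [-0.4, -0.2, -2.3]
grip_width: 14.7
finger_force: 30.0
```

Emit:
carry_out([
  {"tx": 0,"ty": 0,"tz": -1,"rx": 0,"ry": 0,"rz": 0},
  {"tx": 0,"ty": 0,"tz": 0,"rx": 0,"ry": 0,"rz": 0},
])

```text
time: 14.15
tool_pos: [536.4, -209.4, 229.1]
tcp_rot: [3.141, 0.0, 1.738]
contact_force: [1.0, -0.3, -1.7]
grip_width: 14.7
finger_force: 30.0
```

Emit:
carry_out([
  {"tx": 0,"ty": 0,"tz": -1,"rx": 0,"ry": 0,"rz": 0},
  {"tx": 0,"ty": 0,"tz": 0,"rx": 0,"ry": 0,"rz": 0},
])

```text
time: 14.35
tool_pos: [536.5, -209.4, 228.2]
tcp_rot: [3.141, 0.0, 1.738]
contact_force: [1.4, 0.7, -0.4]
grip_width: 14.8
finger_force: 30.0
```

Emit:
carry_out([
  {"tx": 0,"ty": 0,"tz": -1,"rx": 0,"ry": 0,"rz": 0},
  {"tx": 0,"ty": 0,"tz": 0,"rx": 0,"ry": 0,"rz": 0},
])

```text
time: 14.55
tool_pos: [536.6, -209.5, 227.2]
tcp_rot: [3.141, 0.0, 1.738]
contact_force: [1.8, 1.4, -0.7]
grip_width: 14.9
finger_force: 30.0
```

Emit:
carry_out([
  {"tx": 0,"ty": 0,"tz": -1,"rx": 0,"ry": 0,"rz": 0},
  {"tx": 0,"ty": 0,"tz": -1,"rx": 0,"ry": 0,"rz": 0},
  {"tx": 0,"ty": 0,"tz": 0,"rx": 0,"ry": 0,"rz": 0},
])

```text
time: 14.85
tool_pos: [536.7, -209.5, 225.4]
tcp_rot: [3.14, 0.001, 1.738]
contact_force: [2.8, 0.8, 2.7]
grip_width: 14.6
finger_force: 30.1
```

Emit:
carry_out([
  {"tx": 0,"ty": 0,"tz": -1,"rx": 0,"ry": 0,"rz": 0},
  {"tx": 0,"ty": 0,"tz": -1,"rx": 0,"ry": 0,"rz": 0},
  {"tx": 0,"ty": 0,"tz": 0,"rx": 0,"ry": 0,"rz": 0},
])

```text
time: 15.15
tool_pos: [536.8, -209.5, 223.4]
tcp_rot: [3.14, 0.001, 1.738]
contact_force: [3.6, 2.6, 5.4]
grip_width: 15.0
finger_force: 30.2
```

```bash
cat > st.py <<'E'
from h import *
o=bot.get_obs();print({k:np.round(o[k],3).tolist() for k in("tool_pos","tcp_rot","contact_force","moment","grip_width")})
P=o["tool_pos"]
S=bot.capture("side")[:,:,::-1]
h=cv2.cvtColor(np.ascontiguousarray(S),cv2.COLOR_BGR2HSV)
m=((h[...,0]>60)&(h[...,0]<95)&(h[...,1]>90)).astype(np.uint8);m[:,:300]=0;m[:290]=0;m[:,420:]=0
p=np.argwhere(m)[:,::-1];print("hub px",len(p),p.mean(0) if len(p) else "")
ey=np.array([-.167,.986,0]);c=P-37*ey-[0,0,76];print("pred centre",proj("side",c),"hub -x end",proj("side",c-11*np.array([.986,.167,0])))
E
python3 st.py
```

```text
{'tool_pos': [536.751, -209.461, 223.412], 'tcp_rot': [3.14, 0.001, 1.738], 'contact_force': [3.588, 2.629, 5.35], 'moment': [0.167, -0.796, 0.133], 'grip_width': 14.973}
hub px 140 [366.24285714 347.74285714]
pred centre [365.10955844 343.12543306] hub -x end [359.81136853 345.87522765]
```

Emit:
carry_out([
  {"tx": 0,"ty": 0,"tz": -1,"rx": 0,"ry": 0,"rz": 0},
  {"tx": 0,"ty": 0,"tz": -1,"rx": 0,"ry": 0,"rz": 0},
  {"tx": 0,"ty": 0,"tz": 0,"rx": 0,"ry": 0,"rz": 0},
])

```text
time: 15.5
tool_pos: [536.8, -209.5, 221.5]
tcp_rot: [3.14, 0.001, 1.738]
contact_force: [4.7, 1.6, 6.1]
grip_width: 14.8
finger_force: 30.2
```

Emit:
carry_out([
  {"tx": 0,"ty": 0,"tz": -1,"rx": 0,"ry": 0,"rz": 0},
  {"tx": 0,"ty": 0,"tz": -1,"rx": 0,"ry": 0,"rz": 0},
  {"tx": 0,"ty": 0,"tz": 0,"rx": 0,"ry": 0,"rz": 0},
])

```text
time: 15.8
tool_pos: [537.1, -209.5, 219.7]
tcp_rot: [3.139, 0.001, 1.738]
contact_force: [5.1, 2.6, 6.0]
grip_width: 14.7
finger_force: 30.3
```

```bash
python3 st.py
```

```text
{'tool_pos': [537.069, -209.55, 219.75], 'tcp_rot': [3.139, 0.001, 1.738], 'contact_force': [5.07, 2.573, 5.955], 'moment': [0.205, -0.881, 0.148], 'grip_width': 14.739}
hub px 142 [367.80985915 350.83098592]
pred centre [365.10912337 343.76533773] hub -x end [359.83370677 346.50624638]
```

The wheel is slipping round in the fingers: force has plateaued and the hub has drifted toward −y. I back off and measure the twist so I can untwist and press with a shorter lever.

Emit:
carry_out([
  {"tx": 0,"ty": 0,"tz": 2,"rx": 0,"ry": 0,"rz": 0},
  {"tx": 0,"ty": 0,"tz": 4,"rx": 0,"ry": 0,"rz": 0},
  {"tx": 0,"ty": 0,"tz": 5,"rx": 0,"ry": 0,"rz": 0},
  {"tx": 0,"ty": 0,"tz": 0,"rx": 0,"ry": 0,"rz": 0},
  {"tx": 0,"ty": 0,"tz": 0,"rx": 0,"ry": 0,"rz": 0},
])

```text
time: 16.35
tool_pos: [535.4, -209.3, 229.0]
tcp_rot: [-3.139, -0.001, 1.737]
contact_force: [1.2, 0.7, -1.7]
grip_width: 14.8
finger_force: 30.0
```

```bash
cat > tw.py <<'E'
from h import *
ex=np.array([.986,.167,0]);ey=np.array([-.167,.986,0])
def hub(S,x0=300,y0=290,x1=420,y1=400):
    h=cv2.cvtColor(np.ascontiguousarray(S),cv2.COLOR_BGR2HSV)
    m=((h[...,0]>60)&(h[...,0]<95)&(h[...,1]>90)).astype(np.uint8)
    z=np.zeros_like(m);z[y0:y1,x0:x1]=m[y0:y1,x0:x1]
    n,l,s,c=cv2.connectedComponentsWithStats(z);i=1+s[1:,4].argmax();return c[i],s[i]
def cen(P,th,tilt=0): # grip point = P+18.8 back along tool; wheel rotated -th about ex
    g=P+18.8*(np.cos(tilt)*np.array([0,0,1])-np.sin(tilt)*ey)
    y,z=-37,-94.8; a=-th+tilt
    return g+ey*(y*np.cos(a)-z*np.sin(a))+np.array([0,0,1])*(z*np.cos(a)+y*np.sin(a))
if __name__=="__main__":
    for f,x,y,s,w,P in(("a5",290,200,3,480,(463.26,-222.03,301.7)),("a6",310,250,4,520,(536.2,-209.4,255))):
        I=cv2.resize(cv2.imread(f"pics/{f}.png")[:,:w],None,fx=1/s,fy=1/s,interpolation=3)
        c,st=hub(I,0,40,I.shape[1],I.shape[0]);u=c+[x,y];P=np.array(P)
        print(f,u.round(1),st,"res",(u-proj("side",cen(P,0)-5*ex)).round(1))
    S=bot.capture("side")[:,:,::-1];o=bot.get_obs();P=o["tool_pos"];c,st=hub(S);print(c,st,P,o["contact_force"])
    for th in(0,.05,.1,.15,.2,.25):print(th,(c-proj("side",cen(P,th)-5*ex)).round(1))
    cv2.imwrite("pics/raw7.png",S)
E
python3 tw.py
```

```text
a5 [324.2 349.3] [ 29 141  12  19 113] res [-1.8 -0.8]
a6 [363.6 343.2] [51 89  7  9 40] res [-0.3  4.5]
[363.19444444 344.33333333] [356 337  17  17 108] [ 535.47254095 -209.36840132  229.13198418] [ 0.75013561 -0.40761419 -1.7407826 ]
0 [0.9 0.8]
0.05 [-0.5 -1.3]
0.1 [-1.9 -3.3]
0.15 [-3.3 -5.3]
0.2 [-4.7 -7.2]
0.25 [-6.1 -9. ]
```

Emit:
carry_out([
  {"tx": 0,"ty": 0,"tz": 5,"rx": 0,"ry": 0,"rz": 0},
  {"tx": 0,"ty": 0,"tz": 5,"rx": 0,"ry": 0,"rz": 0},
  {"tx": 1,"ty": -3,"tz": 0,"rx": 0.037,"ry": 0.006,"rz": 0},
  {"tx": 1,"ty": -3,"tz": 0,"rx": 0.037,"ry": 0.006,"rz": 0},
  {"tx": 1,"ty": -3,"tz": 0,"rx": 0.037,"ry": 0.006,"rz": 0},
  {"tx": 1,"ty": -2.5,"tz": 0,"rx": 0.037,"ry": 0.007,"rz": 0},
  {"tx": 0,"ty": 0,"tz": 0,"rx": 0,"ry": 0,"rz": 0},
  {"tx": 0,"ty": 0,"tz": 0,"rx": 0,"ry": 0,"rz": 0},
])

```text
time: 17.2
tool_pos: [540.1, -221.2, 239.9]
tcp_rot: [-3.141, -0.149, 1.737]
contact_force: [0.0, -0.0, -4.4]
grip_width: 14.7
finger_force: 30.0
```

Emit:
carry_out([
  {"tx": 0,"ty": 0,"tz": -3,"rx": 0,"ry": 0,"rz": 0},
  {"tx": 0,"ty": 0,"tz": -2,"rx": 0,"ry": 0,"rz": 0},
  {"tx": 0,"ty": 0,"tz": 0,"rx": 0,"ry": 0,"rz": 0},
])

```text
time: 17.5
tool_pos: [540.1, -220.4, 234.8]
tcp_rot: [-3.141, -0.15, 1.738]
contact_force: [-0.6, 0.4, -3.9]
grip_width: 14.9
finger_force: 30.0
```

```bash
python3 - <<'E'
from tw import *
S=bot.capture("side")[:,:,::-1];o=bot.get_obs();P=o["tool_pos"];c,st=hub(S);print(c,st,P,o["tcp_rot"],o["contact_force"],o["moment"])
for th in(-.1,-.05,0,.05,.1,.15,.2):print(th,(c-proj("side",cen(P,th,.15)-5*ex)).round(1))
E
```

```text
[364.95098039 343.50980392] [358 336  16  16 102] [ 540.19921618 -220.47936609  234.98629594] [-3.1413472  -0.15014748  1.73824849] [ 0.72762863 -0.42961931 -3.89447214] [-0.13424316 -0.16511275  0.01224292]
-0.1 [4.1 5.7]
-0.05 [2.7 3.3]
0 [1.3 0.9]
0.05 [-0.2 -1.4]
0.1 [-1.7 -3.7]
0.15 [-3.1 -6. ]
0.2 [-4.6 -8.1]
```

Emit:
carry_out([
  {"tx": 0,"ty": 0,"tz": -2,"rx": 0,"ry": 0,"rz": 0},
  {"tx": 0,"ty": 0,"tz": -1,"rx": 0,"ry": 0,"rz": 0},
  {"tx": 0,"ty": 0,"tz": 0,"rx": 0,"ry": 0,"rz": 0},
])

```text
time: 17.85
tool_pos: [540.3, -220.9, 231.8]
tcp_rot: [-3.141, -0.15, 1.738]
contact_force: [-0.1, 0.3, -2.9]
grip_width: 14.9
finger_force: 30.0
```

Emit:
carry_out([
  {"tx": 0,"ty": 0,"tz": -1,"rx": 0,"ry": 0,"rz": 0},
  {"tx": 0,"ty": 0,"tz": -1,"rx": 0,"ry": 0,"rz": 0},
  {"tx": 0,"ty": 0,"tz": 0,"rx": 0,"ry": 0,"rz": 0},
])

```text
time: 18.15
tool_pos: [540.7, -221.0, 230.3]
tcp_rot: [3.14, -0.15, 1.738]
contact_force: [2.1, -0.1, -0.4]
grip_width: 15.3
finger_force: 30.0
```

Emit:
carry_out([
  {"tx": 0,"ty": 0,"tz": -1,"rx": 0,"ry": 0,"rz": 0},
  {"tx": 0,"ty": 0,"tz": -1,"rx": 0,"ry": 0,"rz": 0},
  {"tx": 0,"ty": 0,"tz": 0,"rx": 0,"ry": 0,"rz": 0},
])

```text
time: 18.45
tool_pos: [540.8, -220.8, 228.8]
tcp_rot: [3.14, -0.149, 1.738]
contact_force: [1.4, 1.5, 5.3]
grip_width: 14.9
finger_force: 30.0
```

Emit:
carry_out([
  {"tx": 0,"ty": 0,"tz": -1,"rx": 0,"ry": 0,"rz": 0},
  {"tx": 0,"ty": 0,"tz": -1,"rx": 0,"ry": 0,"rz": 0},
  {"tx": 0,"ty": 0,"tz": 0,"rx": 0,"ry": 0,"rz": 0},
])

```text
time: 18.75
tool_pos: [540.9, -221.0, 227.2]
tcp_rot: [3.139, -0.149, 1.738]
contact_force: [1.6, 1.6, 7.5]
grip_width: 15.0
finger_force: 30.1
```

Emit:
carry_out([
  {"tx": -1.5,"ty": -0.2,"tz": 0,"rx": 0,"ry": 0,"rz": 0},
  {"tx": 0,"ty": 0,"tz": 0,"rx": 0,"ry": 0,"rz": 0},
])

```text
time: 18.95
tool_pos: [540.2, -221.4, 227.4]
tcp_rot: [3.137, -0.148, 1.738]
contact_force: [5.4, 1.0, 4.8]
grip_width: 14.9
finger_force: 30.1
```

Emit:
carry_out([
  {"tx": 0,"ty": 0,"tz": -1,"rx": 0,"ry": 0,"rz": 0},
  {"tx": 0,"ty": 0,"tz": -1,"rx": 0,"ry": 0,"rz": 0},
  {"tx": 0,"ty": 0,"tz": 0,"rx": 0,"ry": 0,"rz": 0},
])

```text
time: 19.25
tool_pos: [540.1, -221.3, 224.2]
tcp_rot: [3.139, -0.149, 1.738]
contact_force: [6.4, 1.7, -2.9]
grip_width: 15.2
finger_force: 30.1
```

Emit:
carry_out([
  {"tx": 0,"ty": 0,"tz": -1,"rx": 0,"ry": 0,"rz": 0},
  {"tx": 0,"ty": 0,"tz": -1,"rx": 0,"ry": 0,"rz": 0},
  {"tx": 0,"ty": 0,"tz": 0,"rx": 0,"ry": 0,"rz": 0},
])

```text
time: 19.55
tool_pos: [539.9, -221.0, 221.6]
tcp_rot: [3.139, -0.15, 1.738]
contact_force: [6.5, 1.3, -1.9]
grip_width: 14.9
finger_force: 30.1
```

```bash
cat > tw2.py <<'E'
from tw import *
S=bot.capture("side")[:,:,::-1];o=bot.get_obs();P=o["tool_pos"];c,st=hub(S);print(c,st,P,o["tcp_rot"],o["contact_force"],o["moment"])
t=-o["tcp_rot"][1]
for th in(0,.05,.1,.15,.2,.3):print(th,(c-proj("side",cen(P,th,t)-5*ex)+[1.8,.8]).round(1))
E
python3 tw2.py
```

```text
[365.04958678 345.58677686] [357 337  18  19 121] [ 539.95848329 -220.99949341  221.65999867] [ 3.13929413 -0.14973514  1.73833415] [ 5.72478691  1.48103609 -2.24096175] [ 0.0973973  -1.29014282 -0.02615797]
0 [3.8 1.1]
0.05 [ 2.4 -1.2]
0.1 [ 0.9 -3.5]
0.15 [-0.5 -5.7]
0.2 [-1.9 -7.9]
0.3 [ -4.8 -12. ]
```

The rim is past the tongue's slope and sliding down its face. Continuing down.

Emit:
carry_out([
  {"tx": 0,"ty": 0,"tz": -1,"rx": 0,"ry": 0,"rz": 0},
  {"tx": 0,"ty": 0,"tz": -1,"rx": 0,"ry": 0,"rz": 0},
  {"tx": 0,"ty": 0,"tz": -1,"rx": 0,"ry": 0,"rz": 0},
  {"tx": 0,"ty": 0,"tz": 0,"rx": 0,"ry": 0,"rz": 0},
])

```text
time: 20.0
tool_pos: [539.9, -221.0, 218.6]
tcp_rot: [3.139, -0.15, 1.738]
contact_force: [5.9, 1.8, -1.8]
grip_width: 14.9
finger_force: 30.1
```

Emit:
carry_out([
  {"tx": 0,"ty": 0,"tz": -1,"rx": 0,"ry": 0,"rz": 0},
  {"tx": 0,"ty": 0,"tz": -1,"rx": 0,"ry": 0,"rz": 0},
  {"tx": 0,"ty": 0,"tz": -1,"rx": 0,"ry": 0,"rz": 0},
  {"tx": 0,"ty": 0,"tz": 0,"rx": 0,"ry": 0,"rz": 0},
])

```text
time: 20.4
tool_pos: [539.9, -221.0, 215.6]
tcp_rot: [3.14, -0.15, 1.738]
contact_force: [6.1, 2.2, -2.6]
grip_width: 15.0
finger_force: 30.1
```

Emit:
carry_out([
  {"tx": 0,"ty": 0,"tz": -1,"rx": 0,"ry": 0,"rz": 0},
  {"tx": 0,"ty": 0,"tz": -1,"rx": 0,"ry": 0,"rz": 0},
  {"tx": 0,"ty": 0,"tz": 0,"rx": 0,"ry": 0,"rz": 0},
])

```text
time: 20.7
tool_pos: [539.9, -221.0, 213.6]
tcp_rot: [3.139, -0.15, 1.738]
contact_force: [6.2, 1.0, -2.3]
grip_width: 14.9
finger_force: 30.1
```

Emit:
carry_out([
  {"tx": 0,"ty": 0,"tz": -1,"rx": 0,"ry": 0,"rz": 0},
  {"tx": 0,"ty": 0,"tz": -1,"rx": 0,"ry": 0,"rz": 0},
  {"tx": 0,"ty": 0,"tz": 0,"rx": 0,"ry": 0,"rz": 0},
])

```text
time: 21.0
tool_pos: [537.8, -221.1, 211.0]
tcp_rot: [-3.139, -0.151, 1.737]
contact_force: [-0.5, 0.1, -3.2]
grip_width: 14.7
finger_force: 30.0
```

Emit:
carry_out([
  {"tx": 0,"ty": 0,"tz": -1,"rx": 0,"ry": 0,"rz": 0},
  {"tx": 0,"ty": 0,"tz": 0,"rx": 0,"ry": 0,"rz": 0},
])

```text
time: 21.2
tool_pos: [538.4, -221.2, 210.5]
tcp_rot: [-3.14, -0.151, 1.737]
contact_force: [-0.4, -0.1, -4.0]
grip_width: 14.9
finger_force: 30.0
```

Emit:
carry_out([
  {"tx": 0,"ty": 0,"tz": -1,"rx": 0,"ry": 0,"rz": 0},
  {"tx": 0,"ty": 0,"tz": 0,"rx": 0,"ry": 0,"rz": 0},
])

```text
time: 21.4
tool_pos: [538.7, -221.2, 210.0]
tcp_rot: [-3.141, -0.15, 1.738]
contact_force: [0.6, 0.1, -4.4]
grip_width: 15.3
finger_force: 30.0
```

Emit:
carry_out([
  {"tx": 0,"ty": 0,"tz": -1,"rx": 0,"ry": 0,"rz": 0},
  {"tx": 0,"ty": 0,"tz": 0,"rx": 0,"ry": 0,"rz": 0},
])

```text
time: 21.6
tool_pos: [538.8, -221.0, 209.4]
tcp_rot: [3.141, -0.15, 1.738]
contact_force: [-0.9, 0.6, 2.2]
grip_width: 15.1
finger_force: 30.0
```

The tongue snapped out (Fx fell to 0) and the rim has reached the seat. Pressing further.

Emit:
carry_out([
  {"tx": 0,"ty": 0,"tz": -0.7,"rx": 0,"ry": 0,"rz": 0},
  {"tx": 0,"ty": 0,"tz": 0,"rx": 0,"ry": 0,"rz": 0},
])

```text
time: 21.8
tool_pos: [538.8, -220.9, 209.0]
tcp_rot: [3.141, -0.15, 1.738]
contact_force: [-3.2, 2.8, 5.2]
grip_width: 14.8
finger_force: 30.0
```

Emit:
carry_out([
  {"tx": 0,"ty": 0,"tz": -0.5,"rx": 0,"ry": 0,"rz": 0},
  {"tx": 0,"ty": 0,"tz": 0,"rx": 0,"ry": 0,"rz": 0},
])

```text
time: 22.0
tool_pos: [538.8, -220.8, 208.8]
tcp_rot: [3.141, -0.15, 1.738]
contact_force: [-3.9, 2.7, 7.2]
grip_width: 15.0
finger_force: 30.0
```

Emit:
carry_out([
  {"tx": 0,"ty": 0,"tz": -0.7,"rx": 0,"ry": 0,"rz": 0},
  {"tx": 0,"ty": 0,"tz": 0,"rx": 0,"ry": 0,"rz": 0},
  {"tx": 0,"ty": 0,"tz": 0,"rx": 0,"ry": 0,"rz": 0},
])

```text
time: 22.3
tool_pos: [538.8, -220.8, 208.6]
tcp_rot: [3.141, -0.15, 1.738]
contact_force: [-4.5, 2.6, 10.2]
grip_width: 14.8
finger_force: 30.0
```

Emit:
carry_out([
  {"tx": 0,"ty": 0,"tz": -0.5,"rx": 0,"ry": 0,"rz": 0},
  {"tx": 0,"ty": 0,"tz": 0,"rx": 0,"ry": 0,"rz": 0},
  {"tx": 0,"ty": 0,"tz": 0,"rx": 0,"ry": 0,"rz": 0},
])

```text
time: 22.6
tool_pos: [538.8, -220.7, 208.4]
tcp_rot: [3.14, -0.15, 1.738]
contact_force: [-5.8, 4.6, 10.7]
grip_width: 14.7
finger_force: 30.0
```

```bash
python3 tw2.py
```

```text
[364.52755906 350.62992126] [358 342  16  19 127] [ 538.82931068 -220.65014816  208.4229898 ] [ 3.1402563  -0.14976173  1.7383325 ] [-3.73543654  4.20877888 11.6239838 ] [ 7.14622740e-01  6.82459762e-01 -1.15934573e-04]
0 [4.5 3.9]
0.05 [3.1 1.6]
0.1 [ 1.7 -0.6]
0.15 [ 0.3 -2.8]
0.2 [-1.1 -5. ]
0.3 [-3.9 -9.1]
```

Seat is bearing about 14 N. I unload, recentre the wheel under the hook gently, then release with a modest opening.

Emit:
carry_out([
  {"tx": 0,"ty": 0,"tz": 1,"rx": 0,"ry": 0,"rz": 0},
  {"tx": 0,"ty": 0,"tz": 1.2,"rx": 0,"ry": 0,"rz": 0},
  {"tx": 0,"ty": 0,"tz": 0,"rx": 0,"ry": 0,"rz": 0},
  {"tx": 0,"ty": 0,"tz": 0,"rx": 0,"ry": 0,"rz": 0},
])

```text
time: 23.05
tool_pos: [538.8, -220.9, 209.0]
tcp_rot: [3.141, -0.15, 1.738]
contact_force: [-3.3, 2.4, 5.5]
grip_width: 14.9
finger_force: 30.0
```

Emit:
carry_out([
  {"tx": -0.3,"ty": 1.9,"tz": 0,"rx": 0,"ry": 0,"rz": 0},
  {"tx": -0.3,"ty": 1.9,"tz": 0,"rx": 0,"ry": 0,"rz": 0},
  {"tx": -0.3,"ty": 1.9,"tz": 0,"rx": 0,"ry": 0,"rz": 0},
  {"tx": 0,"ty": 0,"tz": 0,"rx": 0,"ry": 0,"rz": 0},
  {"tx": 0,"ty": 0,"tz": 0,"rx": 0,"ry": 0,"rz": 0},
])

```text
time: 23.55
tool_pos: [538.2, -215.5, 208.7]
tcp_rot: [3.141, -0.15, 1.738]
contact_force: [1.2, -2.1, 1.9]
grip_width: 14.8
finger_force: 30.0
```

```bash
python3 tw2.py|head -2
```

```text
[363.23809524 346.79365079] [356 338  17  19 126] [ 538.16735098 -215.49992689  208.69183976] [ 3.14111666 -0.14989575  1.73777612] [ 1.66266666 -1.53433756  1.21292811] [-0.590078   -0.39553531 -0.02791953]
0 [4.5 2.8]
```

Emit:
carry_out([
  {"tx": 0,"ty": 0,"tz": 0,"rx": 0,"ry": 0,"rz": 0},
  {"tx": 0,"ty": 0,"tz": 0,"rx": 0,"ry": 0,"rz": 0},
  {"tx": 0,"ty": 0,"tz": 0,"rx": 0,"ry": 0,"rz": 0},
  {"tx": 0,"ty": 0,"tz": 0,"rx": 0,"ry": 0,"rz": 0},
  {"tx": 0,"ty": 0,"tz": 0,"rx": 0,"ry": 0,"rz": 0},
], gripper=0.6)

```text
time: 24.1
tool_pos: [537.8, -215.3, 208.8]
tcp_rot: [-3.141, -0.15, 1.738]
contact_force: [-0.0, 0.5, 1.2]
grip_width: 36.5
finger_force: 0.0
```

Emit:
carry_out([
  {"tx": 0,"ty": 0,"tz": 5,"rx": 0,"ry": 0,"rz": 0},
  {"tx": 0,"ty": 0,"tz": 10,"rx": 0,"ry": 0,"rz": 0},
  {"tx": 0,"ty": 0,"tz": 15,"rx": 0,"ry": 0,"rz": 0},
  {"tx": 0,"ty": 0,"tz": 20,"rx": 0,"ry": 0,"rz": 0},
  {"tx": 0,"ty": 0,"tz": 25,"rx": 0,"ry": 0,"rz": 0},
  {"tx": 0,"ty": 0,"tz": 30,"rx": 0,"ry": 0,"rz": 0},
  {"tx": -10,"ty": 10,"tz": 30,"rx": 0,"ry": 0,"rz": 0},
  {"tx": -20,"ty": 25,"tz": 20,"rx": 0,"ry": 0,"rz": 0},
  {"tx": -20,"ty": 30,"tz": 0,"rx": 0,"ry": 0,"rz": 0},
  {"tx": -20,"ty": 30,"tz": 0,"rx": 0,"ry": 0,"rz": 0},
  {"tx": -20,"ty": 30,"tz": 0,"rx": 0,"ry": 0,"rz": 0},
  {"tx": -10,"ty": 30,"tz": 0,"rx": 0,"ry": 0,"rz": 0},
])

```text
time: 25.3
tool_pos: [436.5, -59.3, 365.2]
tcp_rot: [3.14, -0.149, 1.737]
contact_force: [1.1, 0.3, -0.2]
grip_width: 36.5
finger_force: 0.0
```

Emit:
carry_out([
  {"tx": -5,"ty": 20,"tz": 0,"rx": 0,"ry": 0,"rz": 0},
  {"tx": 0,"ty": 10,"tz": 0,"rx": 0,"ry": 0,"rz": 0},
  {"tx": 0,"ty": 0,"tz": 0,"rx": 0,"ry": 0,"rz": 0},
  {"tx": 0,"ty": 0,"tz": 0,"rx": 0,"ry": 0,"rz": 0},
  {"tx": 0,"ty": 0,"tz": 0,"rx": 0,"ry": 0,"rz": 0},
  {"tx": 0,"ty": 0,"tz": 0,"rx": 0,"ry": 0,"rz": 0},
  {"tx": 0,"ty": 0,"tz": 0,"rx": 0,"ry": 0,"rz": 0},
  {"tx": 0,"ty": 0,"tz": 0,"rx": 0,"ry": 0,"rz": 0},
  {"tx": 0,"ty": 0,"tz": 0,"rx": 0,"ry": 0,"rz": 0},
  {"tx": 0,"ty": 0,"tz": 0,"rx": 0,"ry": 0,"rz": 0},
])

```text
time: 26.3
tool_pos: [432.9, -30.5, 363.8]
tcp_rot: [-3.142, -0.15, 1.738]
contact_force: [-0.2, 0.7, -0.8]
grip_width: 36.7
finger_force: 0.0
```

```bash
python3 - <<'E'
from tw import *
for i in range(5):
    S=bot.capture("side")[:,:,::-1]; print(hub(S)[0].round(2))
T=bot.capture("top")[:,:,::-1]
a=cv2.resize(S[280:400,310:430],None,fx=4,fy=4,interpolation=2);b=cv2.resize(T[100:260,400:480],None,fx=3,fy=3,interpolation=2)
cv2.imwrite("pics/a8.png",np.hstack([a,b]))
E
```

```text
[363.8  346.68]
[363.78 346.61]
[363.65 346.69]
[363.68 346.77]
[363.88 346.61]
```

View pics/a8.png

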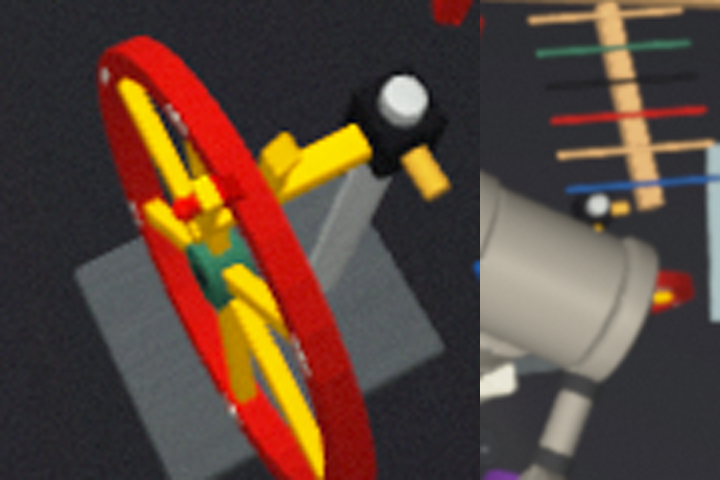

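The wheel hangs still on the hook, with the tongue out over the rim at (230,188). Its hub is steady within about 0.2 px and the gripper is clear. One more second of rest, then I hand in.

Emit:
carry_out([
  {"tx": 0,"ty": 0,"tz": 0,"rx": 0,"ry": 0,"rz": 0},
  {"tx": 0,"ty": 0,"tz": 0,"rx": 0,"ry": 0,"rz": 0},
  {"tx": 0,"ty": 0,"tz": 0,"rx": 0,"ry": 0,"rz": 0},
  {"tx": 0,"ty": 0,"tz": 0,"rx": 0,"ry": 0,"rz": 0},
  {"tx": 0,"ty": 0,"tz": 0,"rx": 0,"ry": 0,"rz": 0},
  {"tx": 0,"ty": 0,"tz": 0,"rx": 0,"ry": 0,"rz": 0},
  {"tx": 0,"ty": 0,"tz": 0,"rx": 0,"ry": 0,"rz": 0},
  {"tx": 0,"ty": 0,"tz": 0,"rx": 0,"ry": 0,"rz": 0},
  {"tx": 0,"ty": 0,"tz": 0,"rx": 0,"ry": 0,"rz": 0},
  {"tx": 0,"ty": 0,"tz": 0,"rx": 0,"ry": 0,"rz": 0},
])

```text
time: 27.6
tool_pos: [432.9, -30.4, 363.8]
tcp_rot: [3.142, -0.15, 1.738]
contact_force: [0.0, -0.3, 0.5]
grip_width: 36.6
finger_force: 0.0
```

```bash
python3 -c "
from plant import bot
print(bot.close_job())"
```

```text
the job is handed in; nothing more can be done
None
```

The red wheel hangs still on the hook with the tongue sprung out over the rim, after bearing on the seat with about 14–15 N while held; the job was handed in at 27.6 s, and no verdict came back.

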